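# Roll the round tin mouth-up and put the dreidel away

## Task

The round tin lies on its side with its open mouth turned away from the ceiling. Without lifting the tin off the sill, roll it along until its mouth faces straight up, and let go of it so that it rests there; then pick up the dreidel and put it in through the mouth, leaving the tin resting mouth up. Leave the saucer, the tumbler and the menorah where they are.

Things in the scene. Friction and masses are not known exactly. Their poses are not given: they have to be found in the camera images.
- tin: Round tin on its side: two solid wooden end discs, 120 mm diameter, 18 mm thick, joined by a 111 mm aluminium barrel, wall 3 mm; 140 mm long, 0.3 kg. It rolls on its discs and rests at any angle. Origin: its middle, on the axis, 60 mm above the sill. z axis along the tin's level axis, which runs roughly away from the robot; x out through the mouth's middle (x up = mouth up).
- tin_mouth (a point): The middle of the tin's only opening, the mouth, cut out of the barrel's side from disc to disc: 108 mm long along the axis, 92 mm across (112 degrees of the barrel), with thin rolled hems along its two edges. This point lies 31 mm from the tin's axis, in the plane of the hems.
- dreidel: A blue plastic dreidel lying on its side on the sill beyond the tin: a 32 mm cube body, a 16 mm long pointed tip at +x and a 20 mm long, 9 mm thick stem at -x; 68 mm long, 30 g. Origin: the centre of the cube's underside, on the sill; z up, x along the dreidel.
- dreidel_mid (a point): The centre of the dreidel's cube body, 16 mm above its origin.
- saucer: A white ceramic saucer, 140 mm in diameter and 18 mm high, to the robot's left; origin at the centre of its underside. Leave it alone.
- tumbler: A glass tumbler, 74 mm in diameter and 100 mm high, to the robot's right; origin at the centre of its underside. Leave it alone.
- menorah: A stainless steel menorah, 250 mm wide along its y axis and 165 mm high on a round 120 mm foot, beyond the work at the far left; origin at the centre of its underside. Leave it alone.
Not all that is in view belongs to the job. Leave any orange or purple look-alike of the tin alone.

How it is judged:
On the way:
1. the tin rests on the sill with its mouth facing straight up (within 14 degrees), not touched by the robot, the dreidel still outside (angle between tin's own x axis and vertical below 0.25 rad and linear speed of tin below 0.02 m/s and contact force between each of the arm, the fingers and tin below 0.1 N and distance between dreidel_mid and tin above 0.08 m), for 0.3 s.
At the end, for the whole second after the job is handed in: The tin lies on the sill at rest with its mouth facing up within 14 degrees, and the dreidel lies at rest inside it (the centre of its body within 65 mm of the tin's middle and no more than 10 mm above the tin's axis) (angle between tin's own x axis and vertical below 0.25 rad and height (world z) of tin between 0.055 and 0.065 m and linear speed of tin below 0.02 m/s and angular speed of tin below 0.3 rad/s and distance between dreidel_mid and tin below 0.065 m and x of dreidel_mid in the frame of tin below 0.01 m and linear speed of dreidel below 0.03 m/s); the robot touches nothing.
It fails at once if the tin is lifted or tipped off the sill (its middle rises more than 12 mm) (height (world z) of tin above 0.072 m).
It fails at once if the saucer is moved by more than 30 mm (distance of saucer from where it was at the start of the episode above 0.03 m).
It fails at once if the tumbler is moved by more than 30 mm (distance of tumbler from where it was at the start of the episode above 0.03 m).
It fails at once if the menorah is moved by more than 30 mm (distance of menorah from where it was at the start of the episode above 0.03 m).
It also fails if it takes over 72 s, if anything falls off the work surface, if the arm or the gripper's body presses on something with over 40 N, if the wrist force passes 120 N, or if a joint passes its speed limit or range.

## Robot

A 6-joint arm with a two-finger parallel gripper is mounted at the origin on the work surface. World frame = base frame: x ahead of the robot, y to its left, z up, the work surface at z = 0. Lengths are in m, angles in rad, forces in N, time in s.
With the tool pointing down it reaches from about 0.35 to 1 m from the base axis. Payload 7.1 kg.
Tool frame: the origin (TCP) lies on the centre line of the jaws, within the pads' length; the fingertips stand 14 mm ahead of it and the grasp point (between the pads) lies 5 mm behind it; z points along the fingers, y is the line along which they close (so a half turn about z gives the same grasp; the last joint's range is limited). The gripper opens to 85 mm and grips with 20 to 120 N. Pads are 22 mm wide; open, the fingers measure 114 mm over their backs; the gripper's body (76 mm by 85 mm) begins 54 mm behind the grasp point. The pads swing forward as they close: fully open they stand 13 mm farther back than shut.
Start: joints at [-1.337, 0.423, 1.63, -0, 1.089, -0.019], TCP at [0.156, -0.605, 0.212] pointing down, gripper open.
Joint ranges: [-3, 3], [-0.9, 2.11], [0.09, 2.58], [-1.31, 4.45], [0.11, 2.69], [-2.54, 2.54]. Speed limits (rad/s): [2.39, 2.39, 3.01, 3.14, 3.14, 3.14].

## Interface

Orientations are given as a 3x3 rotation matrix whose columns are the frame's x, y, z axes.
In Python, from cell import env gives the robot as it stands.
- The arm moves only by the shell command python3 -m jog 'ROWS' [FORCE]. ROWS is JSON, a list of rows, each an object of numbers: "ax", "ay", "az": the turn, a rotation vector about the tool's x, y, z in degrees; "dx", "dy", "dz": the shift along the tool's x, y, z in m; "claw": the opening, from 0 (shut) to 1 (fully open). A call has exactly 10 rows; each row shifts and turns the commanded pose from where the row before left it, along the tool's axes as they then stand; what a row does not reach is not made up. A row lasts 1/10 s, in which the tool goes at most 50 mm and 8.59 degrees, less where a joint would pass 70% of its speed; a pose out of reach is approached as far as the arm can. A call with a gripper value outside its range is refused whole. The fingers move at their own pace and stop on an object; FORCE is the grip in N (left out, the last holds). Time passes only in rows, so rows that do not move let the fingers close, or fill a call up. It gives the time, the measured TCP pose, the force, the opening and the grip force at its end, in the units of the state.
- env.sense(): the state, without advancing time (a new reading comes with each control period).
- env.read_camera(name): name is "scene" or "side" or "wrist"; returns (picture, depth): 400x640x3 uint8, red, green, blue; 400x640 float32, m along the optical axis (not along the pixel's ray), 0 where there is no reading.
- env.camera_info(name): a dict with "mtx" (3x3 intrinsics, pixels), "rvec" (rotation vector, rad) and "tvec" (3), from world to camera coordinates, as OpenCV has them. Camera axes: x right, y down, z forward; pixel columns grow to the right and rows downward; lengths in m; the calibration is good to about 2 mm. A picture is of the moment at which its call begins: read the wrist's pose just before it. camera_info takes no time and is no camera call; for the wrist camera it gives the pose at the moment of the call.
- env.hand_in(): hands the job in; it is judged then, once.
The state is a dict: "time": time; "qpos": joint angles; "joint_vel": joint speeds; "joint_torque": joint torques, N m; "eef_pos": TCP position; "tcp_rot": TCP orientation; "force": force on the tool from outside, world axes, zero at the start; "moment": the same for the moment, N m; "grip_width": opening from 0.0 (shut) to 1.0 (fully open); "finger_force": force on a finger pad.
Only numpy, scipy, OpenCV 4.12 (cv2) and the standard library are available. Lean on these libraries where they do the work, as an engineer would, in place of code of your own. Each camera call takes 0.05 s, during which the arm holds its last target. There are 200 camera calls.

## Working session

There is one attempt and no reset: what is moved stays moved. The work goes in short steps, Python scripts to look and compute and a shell command to move; the robot and the scene stay as the last step left them, time stands still between calls to the robot, and variables do not carry over. Pictures are saved under pics/ and viewed, at most 11 in all, crops included, and the job is handed in when it is done.

```bash
mkdir -p pics; cat > h.py <<'E'
import numpy as np, cv2
from cell import env
def cam(n):
    i=env.camera_info(n); return np.array(i["mtx"]),cv2.Rodrigues(np.array(i["rvec"],float))[0],np.array(i["tvec"],float).ravel()
def cloud(n):
    K,R,t=cam(n); im,d=env.read_camera(n)
    v,u=np.mgrid[:d.shape[0],:d.shape[1]]
    p=np.stack([(u-K[0,2])/K[0,0]*d,(v-K[1,2])/K[1,1]*d,d],-1)
    return im,d,(p-t)@R
E
python3 - <<'E'
from h import *
for n in("scene","side"):
    im,d,P=cloud(n); np.savez(f"pics/{n}0.npz",im=im,d=d,P=P)
    cv2.imwrite(f"pics/{n}0.png",im[...,::-1]); 
    K,R,t=cam(n); print(n,-R.T@t,R[2],(d>0).mean())
E
```

```text
scene [ 1.22088171 -0.33465678  1.218658  ] [-0.49757135  0.24195131 -0.83299598] 0.99592578125
side [0.26254849 1.09177673 0.7893784 ] [ 0.20228991 -0.82635495 -0.52556283] 0.9959296875
```

View pics/scene0.png

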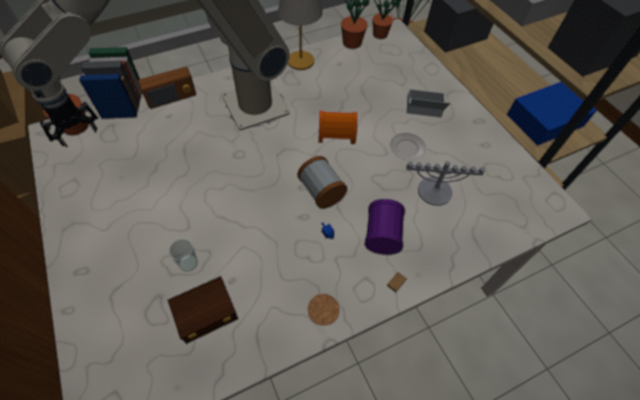

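View pics/side0.png

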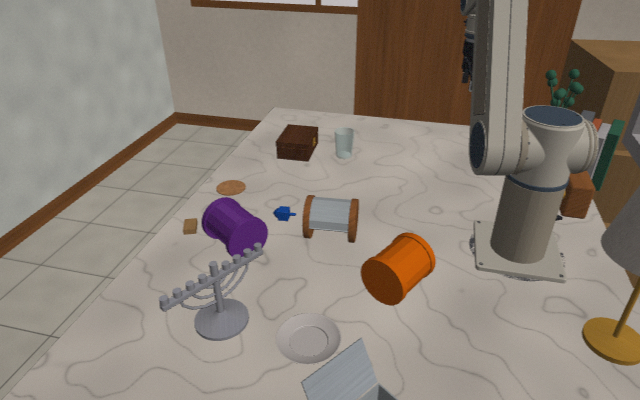

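The scene view shows the tin at about (322,182) and the dreidel at (328,231). The side view has them at (330,218) and (284,213). The orange and purple barrels are the look-alikes.

```bash
cat > m.py <<'E'
from h import *
Q=[];C=[]
for n,(u0,u1,v0,v1) in(("scene",(290,356,145,215)),("side",(295,368,185,250))):
    z=np.load(f"pics/{n}0.npz"); P=z["P"][v0:v1,u0:u1].reshape(-1,3); c=z["im"][v0:v1,u0:u1].reshape(-1,3).astype(int)
    k=(P[:,2]>.012)&(P[:,2]<.14); Q.append(P[k]);C.append(c[k])
    print(n,P[k].min(0),P[k].max(0),k.sum())
    I=z["im"].astype(int); b=(I[...,2]>I[...,0]+60)&(I[...,2]>I[...,1]+40)&(abs(z["P"][...,2]-.016)<.03)
    b[:, :260]=0; b[:,350:]=0
    D=z["P"][b]; print("dre",len(D),np.median(D,0),D.min(0),D.max(0))
    ax=np.linalg.eigh(np.cov(D[:,:2].T))[1][:,1]; s=(D[:,:2]-D[:,:2].mean(0))@ax; print(ax,s.min(),s.max(),D[s.argmin()],D[s.argmax()])
    for b0 in np.arange(s.min(),s.max(),.008):
        kk=(s>=b0)&(s<b0+.008); w=(D[kk][:,:2]-D[:,:2].mean(0))@np.array([-ax[1],ax[0]]); print(round(b0,3),kk.sum(),np.ptp(w).round(3),D[kk,2].max().round(3))
A=np.vstack(Q);c=np.vstack(C)
from scipy.optimize import least_squares
wood=c[:,0]>c[:,2]+35
W=A[wood];B=A[~wood]
def res(p):
    a=np.array([np.cos(p[2]),np.sin(p[2]),0]); d=B-[p[0],p[1],.06]; s=d@a; return np.linalg.norm(d-np.outer(s,a),axis=1)-.0555
m=A.mean(0); r=least_squares(res,[m[0],m[1],0.],loss="soft_l1",f_scale=.003); p=r.x; print("fit",p,np.abs(r.fun).mean())
a=np.array([np.cos(p[2]),np.sin(p[2]),0]); l=np.array([-a[1],a[0],0])
d=W-[p[0],p[1],.06]; s=d@a; print("wood s",s.min(),s.max(),np.percentile(s,[2,98])); 
sm=(np.percentile(s,1)+np.percentile(s,99))/2; ctr=np.array([p[0],p[1],.06])+sm*a; print("centre",ctr)
for n,P,cc in zip(("scene","side"),Q,C):
    d=P-ctr; s=d@a; k=(abs(s)<.045); th=np.degrees(np.arctan2(d@l,d[:,2])); rr=np.hypot(d@l,d[:,2])
    print(n)
    for t in range(-180,180,10):
        kk=k&(th>=t)&(th<t+10)
        if kk.sum()>3: print(t,kk.sum(),rr[kk].mean().round(4),cc[kk].mean(0).round())
E
python3 m.py
```

```text
scene [ 0.42952088 -0.00706878  0.01420354] [0.57921434 0.12212676 0.12527389] 1643
dre 86 [0.66090228 0.00321073 0.03052181] [ 0.64339695 -0.01082867  0.02200437] [0.68126871 0.01711673 0.03810432]
[-0.99797233 -0.0636492 ] -0.01950830878181186 0.018946964374682688 [0.68126871 0.00528013 0.02200437] [ 0.64341068 -0.00530924  0.02777499]
-0.02 13 0.017 0.033
-0.012 18 0.025 0.036
-0.004 22 0.027 0.038
0.004 21 0.027 0.036
0.012 12 0.021 0.037
side [ 0.42484256 -0.00465059  0.01203377] [0.62170358 0.12515733 0.12341903] 1970
dre 184 [0.6521459  0.01619443 0.02435433] [ 6.21099725e-01 -1.31144728e-02 -2.89063095e-04] [0.67972516 0.0244472  0.03683819]
[-0.95059661 -0.31042886] -0.02689108022217393 0.03453945250703705 [0.67972516 0.01634092 0.0253732 ] [ 0.62109972 -0.00202526  0.01935276]
-0.027 11 0.012 0.03
-0.019 31 0.028 0.035
-0.011 42 0.035 0.035
-0.003 33 0.031 0.035
0.005 37 0.03 0.035
0.013 19 0.021 0.037
0.021 6 0.003 0.02
0.029 5 0.011 0.022
fit [0.8258099  0.08726117 0.0888784 ] 0.004188591619657911
wood s -0.3978411219990327 -0.2545894888869921 [-0.39760512 -0.2585822 ]
ce
[... 272 characters left out ...]
40 67 0.0552 [86. 90. 91.]
-30 68 0.0556 [ 94.  99. 100.]
-20 70 0.0553 [104. 109. 111.]
-10 67 0.0557 [104. 109. 111.]
0 59 0.0551 [107. 112. 116.]
10 63 0.0553 [105. 111. 114.]
20 38 0.0556 [101. 106. 108.]
30 44 0.0555 [ 98. 102. 104.]
40 18 0.0557 [ 95.  99. 100.]
50 12 0.0553 [ 98. 100. 100.]
60 9 0.056 [108. 107. 104.]
side
-30 23 0.0568 [131. 133. 132.]
-20 39 0.0563 [126. 129. 130.]
-10 48 0.0566 [133. 137. 138.]
0 83 0.0562 [142. 146. 147.]
10 87 0.0562 [142. 146. 148.]
20 118 0.0558 [144. 148. 150.]
30 112 0.0557 [144. 148. 150.]
40 125 0.0559 [144. 148. 150.]
50 123 0.0554 [144. 148. 150.]
60 124 0.0559 [130. 133. 135.]
70 115 0.0551 [119. 122. 123.]
80 101 0.0556 [125. 128. 129.]
```

```bash
python3 - <<'E'
from h import *
z=np.load("pics/scene0.npz"); np.set_printoptions(precision=3,suppress=True)
for n,(u,v) in dict(tumbler=(182,242),tum2=(187,265),saucer=(407,146),orange=(338,125),orangeR=(322,137),menorahL=(408,166),box=(205,285)).items(): print(n,z["P"][v,u])
s=env.sense(); print(s["eef_pos"],s["tcp_rot"],s["qpos"],s["time"])
a=.0888; ax=np.array([np.cos(a),np.sin(a)]); l=np.array([-ax[1],ax[0]]); c=np.array([.4998,.0582])
R=np.array(s["tcp_rot"])
for off in(.10,.085,.071):
    t=c-.061*ax+off*l; print(off,t, R[:2].T@(t-np.array(s["eef_pos"])[:2]))
print("-l in tool",R[:2].T@-l)
E
```

```text
tumbler [ 0.538 -0.432  0.081]
tum2 [ 0.601 -0.441  0.051]
saucer [0.451 0.443 0.008]
orange [0.325 0.207 0.104]
orangeR [0.327 0.143 0.071]
menorahL [0.609 0.316 0.139]
box [ 0.692 -0.41   0.067]
[ 0.156 -0.605  0.211] [[ 0.968  0.25  -0.   ]
 [ 0.25  -0.968  0.001]
 [ 0.    -0.001 -1.   ]] [-1.337  0.424  1.631  0.     1.089 -0.019] 0.1
0.1 [0.43  0.152] [ 0.455 -0.664  0.001]
0.085 [0.432 0.137] [ 0.452 -0.65   0.001]
0.071 [0.433 0.124] [ 0.45  -0.636  0.001]
-l in tool [-0.163  0.987 -0.001]
```

```bash
python3 -m jog '[{"az":4.7,"claw":0},{"az":4.7},{"dx":0.034,"dy":-0.034},{"dx":0.034,"dy":-0.034},{"dx":0.034,"dy":-0.034},{"dx":0.034,"dy":-0.034},{"dx":0.034,"dy":-0.034},{"dx":0.034,"dy":-0.034},{"dx":0.034,"dy":-0.034},{"dx":0.034,"dy":-0.034}]' 30
python3 -m jog '[{"dx":0.0068,"dy":-0.0458},{"dx":0.0068,"dy":-0.0458},{"dx":0.0068,"dy":-0.0458},{"dx":0.0068,"dy":-0.0458},{"dx":0.0068,"dy":-0.0458},{"dx":0.0068,"dy":-0.0458},{"dx":0.0068,"dy":-0.0458},{"dx":0.0068,"dy":-0.0458},{"dx":0.0068,"dy":-0.0458},{"dx":0.0068,"dy":-0.0458}]'
```

```text
$[0]: bad value
$[0]: bad value
```

```bash
python3 -m jog --help 2>&1 | head -20; python3 -m jog '[{"ax":0,"ay":0,"az":4.7,"dx":0,"dy":0,"dz":0,"claw":0},{"ax":0,"ay":0,"az":4.7,"dx":0,"dy":0,"dz":0,"claw":0},{"ax":0,"ay":0,"az":0,"dx":0.034,"dy":-0.034,"dz":0,"claw":0},{"ax":0,"ay":0,"az":0,"dx":0.034,"dy":-0.034,"dz":0,"claw":0},{"ax":0,"ay":0,"az":0,"dx":0.034,"dy":-0.034,"dz":0,"claw":0},{"ax":0,"ay":0,"az":0,"dx":0.034,"dy":-0.034,"dz":0,"claw":0},{"ax":0,"ay":0,"az":0,"dx":0.034,"dy":-0.034,"dz":0,"claw":0},{"ax":0,"ay":0,"az":0,"dx":0.034,"dy":-0.034,"dz":0,"claw":0},{"ax":0,"ay":0,"az":0,"dx":0.034,"dy":-0.034,"dz":0,"claw":0},{"ax":0,"ay":0,"az":0,"dx":0.034,"dy":-0.034,"dz":0,"claw":0}]' 30
```

```text
invalid input: not JSON, or not a number
time: 1.1
eef_pos: [0.404, -0.3083, 0.2117]
tcp_rot: [[0.996, 0.088, -0.0], [0.088, -0.996, 0.0], [-0.0, -0.0, -1.0]]
force: [0.6, 0.1, -0.1]
grip_width: -0.002
finger_force: 0.0
```

```bash
python3 -m jog '[{"ax":0,"ay":0,"az":0,"dx":0.0066,"dy":-0.0456,"dz":0,"claw":0},{"ax":0,"ay":0,"az":0,"dx":0.0066,"dy":-0.0456,"dz":0,"claw":0},{"ax":0,"ay":0,"az":0,"dx":0.0066,"dy":-0.0456,"dz":0,"claw":0},{"ax":0,"ay":0,"az":0,"dx":0.0066,"dy":-0.0456,"dz":0,"claw":0},{"ax":0,"ay":0,"az":0,"dx":0.0066,"dy":-0.0456,"dz":0,"claw":0},{"ax":0,"ay":0,"az":0,"dx":0.0066,"dy":-0.0456,"dz":0,"claw":0},{"ax":0,"ay":0,"az":0,"dx":0.0066,"dy":-0.0456,"dz":0,"claw":0},{"ax":0,"ay":0,"az":0,"dx":0.0066,"dy":-0.0456,"dz":0,"claw":0},{"ax":0,"ay":0,"az":0,"dx":0.0066,"dy":-0.0456,"dz":0,"claw":0},{"ax":0,"ay":0,"az":0,"dx":0.0066,"dy":-0.0456,"dz":0,"claw":0}]'
python3 -m jog '[{"ax":0,"ay":0,"az":0,"dx":0,"dy":0,"dz":0.03,"claw":0},{"ax":0,"ay":0,"az":0,"dx":0,"dy":0,"dz":0.03,"claw":0},{"ax":0,"ay":0,"az":0,"dx":0,"dy":0,"dz":0.03,"claw":0},{"ax":0,"ay":0,"az":0,"dx":0,"dy":0,"dz":0.03,"claw":0},{"ax":0,"ay":0,"az":0,"dx":0,"dy":0,"dz":0.02,"claw":0},{"ax":0,"ay":0,"az":0,"dx":0,"dy":0,"dz":0,"claw":0},{"ax":0,"ay":0,"az":0,"dx":0,"dy":0,"dz":0,"claw":0},{"ax":0,"ay":0,"az":0,"dx":0,"dy":0.004,"dz":0,"claw":0},{"ax":0,"ay":0,"az":0,"dx":0,"dy":0.004,"dz":0,"claw":0},{"ax":0,"ay":0,"az":0,"dx":0,"dy":0.004,"dz":0,"claw":0}]'
python3 - <<'E'
from h import *
cv2.imwrite("pics/side1.png",env.read_camera("side")[0][120:330,200:520,::-1].repeat(2,0).repeat(2,1))
E
```

```text
time: 2.1
eef_pos: [0.428, 0.1519, 0.2118]
tcp_rot: [[0.996, 0.089, 0.0], [0.089, -0.996, -0.0], [0.0, 0.0, -1.0]]
force: [0.5, -0.6, 0.6]
grip_width: 0.002
finger_force: 0.0
time: 3.1
eef_pos: [0.4302, 0.1378, 0.0727]
tcp_rot: [[0.996, 0.089, 0.002], [0.089, -0.996, 0.0], [0.002, -0.0, -1.0]]
force: [-0.3, 0.7, 0.9]
grip_width: -0.002
finger_force: 0.0
```

View pics/side1.png

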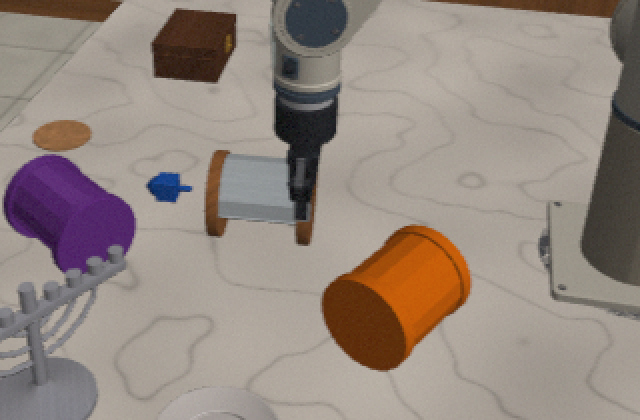

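The tool is standing beside the tin's near disc with a gap of about 11 mm, so I'll start a slow push towards -y.

```bash
python3 -m jog '[{"ax":0,"ay":0,"az":0,"dx":0,"dy":0.003,"dz":0,"claw":0},{"ax":0,"ay":0,"az":0,"dx":0,"dy":0.003,"dz":0,"claw":0},{"ax":0,"ay":0,"az":0,"dx":0,"dy":0.003,"dz":0,"claw":0},{"ax":0,"ay":0,"az":0,"dx":0,"dy":0.003,"dz":0,"claw":0},{"ax":0,"ay":0,"az":0,"dx":0,"dy":0.003,"dz":0,"claw":0},{"ax":0,"ay":0,"az":0,"dx":0,"dy":0.003,"dz":0,"claw":0},{"ax":0,"ay":0,"az":0,"dx":0,"dy":0.003,"dz":0,"claw":0},{"ax":0,"ay":0,"az":0,"dx":0,"dy":0.003,"dz":0,"claw":0},{"ax":0,"ay":0,"az":0,"dx":0,"dy":0.003,"dz":0,"claw":0},{"ax":0,"ay":0,"az":0,"dx":0,"dy":0.002,"dz":0,"claw":0}]'
cat > t.py <<'E'
import sys
from h import *
from scipy.optimize import least_squares
np.set_printoptions(precision=4,suppress=True)
g=np.array(eval(sys.argv[1])); Q=[];C=[]
for n in("scene","side"):
    im,d,P=cloud(n); im=im.astype(int); k=(d>0)&(P[...,2]>.012)&(P[...,2]<.122)&(np.hypot(P[...,0]-g[0],P[...,1]-g[1])<.1)
    Q.append(P[k]);C.append(im[k])
cv2.imwrite(f"pics/t{int(env.sense()['time']*10)}.png",env.read_camera("scene")[0][...,::-1])
A=np.vstack(Q);c=np.vstack(C); wood=(c[:,0]>c[:,2]+30)&(c[:,2]<c[:,0]*.7)&(c[:,0]>70)
W=A[wood]
def fr(p):
    a=np.array([np.cos(p[2]),np.sin(p[2]),0]); return a,np.array([-a[1],a[0],0])
def res(p):
    a,l=fr(p); d=W-[p[0],p[1],.06]; s=d@a; r=np.hypot(d@l,d[:,2])
    return np.minimum(np.abs(r-.06),np.minimum(abs(abs(s)-.07),abs(abs(s)-.052))+np.maximum(r-.06,0))+2*np.maximum(abs(s)-.07,0)
p=least_squares(res,[g[0],g[1],.089],loss="soft_l1",f_scale=.003,diff_step=1e-3).x
a,l=fr(p); ctr=np.array([p[0],p[1],.06]); print("tin",p,len(W))
for P,cc in zip(Q,C):
    d=P-ctr; s=d@a; k=abs(s)<.045; th=np.degrees(np.arctan2(d@l,d[:,2])); rr=np.hypot(d@l,d[:,2]); o=[]
    for t in range(-180,180,10):
        kk=k&(th>=t)&(th<t+10)
        if kk.sum()>3: o.append((t,int(kk.sum()),int(np.median(rr[kk])*1e3)))
    print(o)
E
python3 t.py "(.498,.04)"
```

```text
time: 4.15
eef_pos: [0.4322, 0.109, 0.0719]
tcp_rot: [[0.996, 0.088, 0.0], [0.088, -0.996, 0.0], [0.0, -0.0, -1.0]]
force: [-1.3, 2.7, 6.6]
grip_width: -0.001
finger_force: 2.9
tin [0.4998 0.0563 0.0906] 510
[(-120, 4, 55), (-110, 5, 54), (-100, 20, 54), (-90, 28, 53), (-80, 31, 54), (-70, 49, 53), (-60, 52, 54), (-50, 60, 54), (-40, 63, 54), (-30, 70, 55), (-20, 70, 54), (-10, 69, 55), (0, 58, 55), (10, 66, 55), (20, 35, 56), (30, 39, 55), (40, 25, 56), (50, 12, 56), (60, 11, 57)]
[(-30, 15, 56), (-20, 36, 55), (-10, 44, 56), (0, 77, 55), (10, 74, 56), (20, 105, 56), (30, 115, 56), (40, 124, 56), (50, 128, 56), (60, 124, 56), (70, 118, 56), (80, 99, 57)]
```

```bash
python3 - <<'E'
from h import *
a=cv2.resize(env.read_camera("side")[0][160:270,280:400,::-1],(480,440),interpolation=2)
b=cv2.resize(env.read_camera("scene")[0][120:230,270:350,::-1],(320,440),interpolation=2)
cv2.imwrite("pics/c2.png",np.hstack([a,b]))
s=env.sense(); print(s["eef_pos"],s["force"],s["moment"])
E
```

```text
[0.43212248 0.10923276 0.07190623] [-1.40549922  0.28120247  3.09486353] [0.24316416 0.15699728 0.02332041]
```

View pics/c2.png

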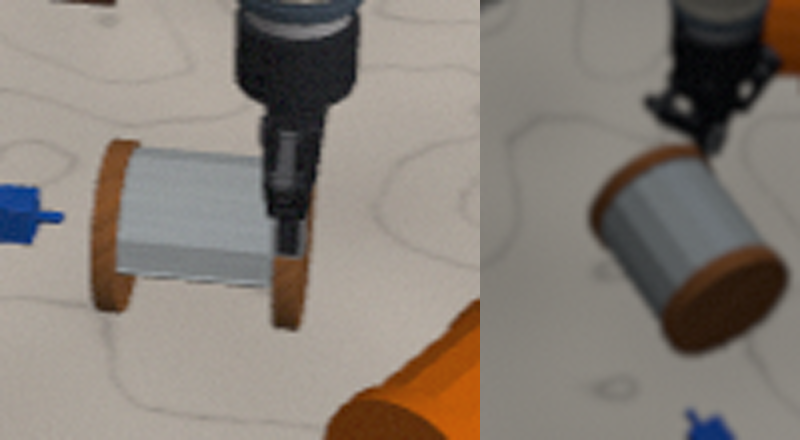

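The finger is against the near disc's rim. I'll continue the slow push and track it.

```bash
python3 -m jog '[{"ax":0,"ay":0,"az":0,"dx":0,"dy":0.003,"dz":0,"claw":0},{"ax":0,"ay":0,"az":0,"dx":0,"dy":0.003,"dz":0,"claw":0},{"ax":0,"ay":0,"az":0,"dx":0,"dy":0.003,"dz":0,"claw":0},{"ax":0,"ay":0,"az":0,"dx":0,"dy":0.003,"dz":0,"claw":0},{"ax":0,"ay":0,"az":0,"dx":0,"dy":0.002,"dz":0,"claw":0},{"ax":0,"ay":0,"az":0,"dx":0,"dy":0.002,"dz":0,"claw":0},{"ax":0,"ay":0,"az":0,"dx":0,"dy":0.002,"dz":0,"claw":0},{"ax":0,"ay":0,"az":0,"dx":0,"dy":0.001,"dz":0,"claw":0},{"ax":0,"ay":0,"az":0,"dx":0,"dy":0.001,"dz":0,"claw":0},{"ax":0,"ay":0,"az":0,"dx":0,"dy":0,"dz":0,"claw":0}]'
python3 t.py "(.498,.04)"; python3 -c "
from h import *
s=env.sense();print(s['force'],s['eef_pos'])"
```

```text
time: 5.4
eef_pos: [0.4339, 0.0937, 0.0769]
tcp_rot: [[0.996, 0.085, 0.001], [0.085, -0.996, 0.007], [0.002, -0.007, -1.0]]
force: [-28.4, 34.0, 83.4]
grip_width: -0.001
finger_force: 41.7
tin [0.5004 0.0482 0.0848] 568
[(-100, 24, 54), (-90, 25, 54), (-80, 34, 54), (-70, 52, 54), (-60, 58, 54), (-50, 58, 54), (-40, 67, 55), (-30, 68, 54), (-20, 71, 54), (-10, 65, 55), (0, 60, 54), (10, 51, 55), (20, 48, 55), (30, 44, 56), (40, 22, 55), (50, 20, 56)]
[(-170, 14, 49), (-160, 16, 50), (-40, 5, 56), (-30, 19, 56), (-20, 27, 56), (-10, 53, 56), (0, 71, 55), (10, 87, 56), (20, 92, 55), (30, 130, 56), (40, 116, 55), (50, 126, 56), (60, 121, 55), (70, 117, 55), (80, 10, 55)]
[-28.14896974  33.60697817  83.11946727] [0.43387323 0.09367847 0.0768563 ]
```

The contact rode above the equator and wedged, with about 83 N vertical. I'll back off and tilt the tool so the tip pushes at or below the axis height.

```bash
python3 -m jog '[{"ax":0,"ay":0,"az":0,"dx":0,"dy":-0.006,"dz":-0.002,"claw":0},{"ax":0,"ay":0,"az":0,"dx":0,"dy":-0.01,"dz":-0.004,"claw":0},{"ax":0,"ay":0,"az":0,"dx":0,"dy":-0.02,"dz":-0.01,"claw":0},{"ax":0,"ay":0,"az":0,"dx":0,"dy":-0.02,"dz":-0.01,"claw":0},{"ax":-7.5,"ay":0,"az":0,"dx":0,"dy":0,"dz":0,"claw":0},{"ax":-7.5,"ay":0,"az":0,"dx":0,"dy":0,"dz":0,"claw":0},{"ax":-7.5,"ay":0,"az":0,"dx":0,"dy":0,"dz":0,"claw":0},{"ax":-7.5,"ay":0,"az":0,"dx":0,"dy":0,"dz":0,"claw":0},{"ax":-7.5,"ay":0,"az":0,"dx":0,"dy":0,"dz":0,"claw":0},{"ax":-7.5,"ay":0,"az":0,"dx":0,"dy":0,"dz":0,"claw":0}]'
python3 t.py "(.498,.04)"; python3 -c "
from h import *
s=env.sense();print(s['force'],s['eef_pos'],s['qpos'])"
```

```text
time: 6.55
eef_pos: [0.4398, 0.1435, 0.1092]
tcp_rot: [[0.994, 0.1, 0.044], [0.102, -0.709, -0.698], [-0.039, 0.698, -0.715]]
force: [-0.7, -0.7, 0.3]
grip_width: -0.001
finger_force: 0.0
tin [0.4996 0.0592 0.0885] 428
[(-110, 9, 54), (-100, 9, 54), (-90, 32, 54), (-80, 38, 54), (-70, 48, 54), (-60, 56, 54), (-50, 59, 54), (-40, 65, 54), (-30, 69, 55), (-20, 65, 54), (-10, 71, 55), (0, 57, 55), (10, 54, 55), (20, 49, 55), (30, 37, 55), (40, 28, 56), (50, 12, 56), (60, 8, 56)]
[(30, 14, 56), (40, 28, 56), (50, 39, 56), (60, 55, 57), (70, 64, 56), (80, 87, 56), (90, 5, 55)]
[ 0.21017378 -0.07757429  0.1464437 ] [0.44120903 0.1444485  0.10835504] [ 0.68776504  0.62102752  1.86310706 -0.63661913  1.24280855  2.54066903]
```

```bash
python3 -m jog '[{"ax":0,"ay":0,"az":-8.5,"dx":0,"dy":0,"dz":0,"claw":0},{"ax":0,"ay":0,"az":-8.5,"dx":0,"dy":0,"dz":0,"claw":0},{"ax":0,"ay":0,"az":-8.5,"dx":0,"dy":0,"dz":0,"claw":0},{"ax":0,"ay":0,"az":-8.5,"dx":0,"dy":0,"dz":0,"claw":0},{"ax":0,"ay":0,"az":-8.5,"dx":0,"dy":0,"dz":0,"claw":0},{"ax":0,"ay":0,"az":-8.5,"dx":0,"dy":0,"dz":0,"claw":0},{"ax":0,"ay":0,"az":-8.5,"dx":0,"dy":0,"dz":0,"claw":0},{"ax":0,"ay":0,"az":-8.5,"dx":0,"dy":0,"dz":0,"claw":0},{"ax":0,"ay":0,"az":-8.5,"dx":0,"dy":0,"dz":0,"claw":0},{"ax":0,"ay":0,"az":-8.5,"dx":0,"dy":0,"dz":0,"claw":0}]'
python3 -c "
from h import *
np.set_printoptions(precision=3,suppress=True)
s=env.sense();R=np.array(s['tcp_rot']);p=np.array(s['eef_pos']);print(p,R,s['qpos'])
a=.0888;ax=np.array([np.cos(a),np.sin(a),0]);l=np.array([-ax[1],ax[0],0]);c=np.array([.4996,.0585,0])
tip=p+.014*R[:,2];print('tip',tip)
# tip goal: offset .075 from axis, z .045, s -.061
g=c-.061*ax+.08*l+[0,0,.045];print('move',R.T@(g-tip),'roll dir',R.T@-l)
"
```

```text
time: 7.7
eef_pos: [0.4405, 0.1423, 0.1098]
tcp_rot: [[-0.011, 0.999, 0.042], [0.722, 0.037, -0.691], [-0.692, 0.023, -0.722]]
force: [-0.0, 0.2, -0.3]
grip_width: 0.001
finger_force: 0.0
[0.44  0.142 0.11 ] [[-0.011  0.999  0.042]
 [ 0.722  0.037 -0.691]
 [-0.692  0.023 -0.722]] [ 0.684  0.616  1.867 -0.636  1.242  1.051]
tip [0.441 0.133 0.1  ]
move [ 0.038 -0.011  0.039] roll dir [-0.72   0.052  0.692]
```

```bash
python3 -m jog '[{"ax":0,"ay":0,"az":0,"dx":0.02,"dy":-0.005,"dz":0.018,"claw":0},{"ax":0,"ay":0,"az":0,"dx":0.02,"dy":-0.006,"dz":0.02,"claw":0},{"ax":0,"ay":0,"az":0,"dx":0,"dy":0,"dz":0.002,"claw":0},{"ax":0,"ay":0,"az":0,"dx":-0.0022,"dy":0,"dz":0.0021,"claw":0},{"ax":0,"ay":0,"az":0,"dx":-0.0022,"dy":0,"dz":0.0021,"claw":0},{"ax":0,"ay":0,"az":0,"dx":-0.0022,"dy":0,"dz":0.0021,"claw":0},{"ax":0,"ay":0,"az":0,"dx":-0.0022,"dy":0,"dz":0.0021,"claw":0},{"ax":0,"ay":0,"az":0,"dx":-0.0022,"dy":0,"dz":0.0021,"claw":0},{"ax":0,"ay":0,"az":0,"dx":-0.0022,"dy":0,"dz":0.0021,"claw":0},{"ax":0,"ay":0,"az":0,"dx":-0.0022,"dy":0,"dz":0.0021,"claw":0}]'
python3 -m jog '[{"ax":0,"ay":0,"az":0,"dx":-0.0022,"dy":0,"dz":0.0021,"claw":0},{"ax":0,"ay":0,"az":0,"dx":-0.0022,"dy":0,"dz":0.0021,"claw":0},{"ax":0,"ay":0,"az":0,"dx":-0.0022,"dy":0,"dz":0.0021,"claw":0},{"ax":0,"ay":0,"az":0,"dx":-0.0022,"dy":0,"dz":0.0021,"claw":0},{"ax":0,"ay":0,"az":0,"dx":-0.0022,"dy":0,"dz":0.0021,"claw":0},{"ax":0,"ay":0,"az":0,"dx":-0.0022,"dy":0,"dz":0.0021,"claw":0},{"ax":0,"ay":0,"az":0,"dx":-0.0022,"dy":0,"dz":0.0021,"claw":0},{"ax":0,"ay":0,"az":0,"dx":-0.0022,"dy":0,"dz":0.0021,"claw":0},{"ax":0,"ay":0,"az":0,"dx":-0.0022,"dy":0,"dz":0.0021,"claw":0},{"ax":0,"ay":0,"az":0,"dx":-0.0022,"dy":0,"dz":0.0021,"claw":0}]'
python3 t.py "(.498,.03)"; python3 -c "
from h import *
s=env.sense();print(s['force'],s['eef_pos'],s['qpos'])"
```

```text
time: 8.7
eef_pos: [0.4323, 0.1225, 0.0532]
tcp_rot: [[-0.007, 0.999, 0.043], [0.72, 0.035, -0.693], [-0.694, 0.027, -0.719]]
force: [-0.6, -0.2, 1.1]
grip_width: 0.001
finger_force: 0.0
time: 9.7
eef_pos: [0.4333, 0.0921, 0.0532]
tcp_rot: [[-0.007, 0.999, 0.043], [0.72, 0.035, -0.693], [-0.694, 0.026, -0.719]]
force: [-0.3, 0.0, 0.6]
grip_width: -0.003
finger_force: 0.2
tin [0.5002 0.0464 0.0633] 328
[(-110, 8, 55), (-100, 19, 54), (-90, 22, 54), (-80, 44, 54), (-70, 44, 54), (-60, 55, 55), (-50, 62, 54), (-40, 66, 54), (-30, 71, 55), (-20, 69, 55), (-10, 67, 55), (0, 64, 55), (10, 51, 55), (20, 49, 55), (30, 39, 56), (40, 29, 56), (50, 15, 56), (70, 7, 57)]
[(-170, 6, 48), (-160, 12, 51), (40, 13, 54), (50, 38, 56), (60, 48, 54), (70, 29, 56)]
[ 0.48479306 -0.23404522 -0.23791451] [0.43320621 0.09208837 0.05322627] [ 0.62032932  0.69122032  1.94905603 -0.72224332  1.09969239  1.13365763]
```

```bash
python3 -m jog '[{"ax":0,"ay":0,"az":0,"dx":-0.0022,"dy":0,"dz":0.0021,"claw":0},{"ax":0,"ay":0,"az":0,"dx":-0.0022,"dy":0,"dz":0.0021,"claw":0},{"ax":0,"ay":0,"az":0,"dx":-0.0022,"dy":0,"dz":0.0021,"claw":0},{"ax":0,"ay":0,"az":0,"dx":-0.0022,"dy":0,"dz":0.0021,"claw":0},{"ax":0,"ay":0,"az":0,"dx":-0.0022,"dy":0,"dz":0.0021,"claw":0},{"ax":0,"ay":0,"az":0,"dx":-0.0022,"dy":0,"dz":0.0021,"claw":0},{"ax":0,"ay":0,"az":0,"dx":-0.0022,"dy":0,"dz":0.0021,"claw":0},{"ax":0,"ay":0,"az":0,"dx":-0.0022,"dy":0,"dz":0.0021,"claw":0},{"ax":0,"ay":0,"az":0,"dx":-0.0022,"dy":0,"dz":0.0021,"claw":0},{"ax":0,"ay":0,"az":0,"dx":-0.0022,"dy":0,"dz":0.0021,"claw":0}]'
python3 t.py "(.498,.0)"
python3 - <<'E'
from h import *
a=cv2.resize(env.read_camera("side")[0][140:260,260:400,::-1],(420,360),interpolation=2)
b=cv2.resize(env.read_camera("scene")[0][120:240,240:360,::-1],(360,360),interpolation=2)
cv2.imwrite("pics/c3.png",np.hstack([a,b]))
E
```

```text
time: 10.85
eef_pos: [0.4344, 0.0616, 0.0534]
tcp_rot: [[-0.007, 0.999, 0.043], [0.72, 0.035, -0.693], [-0.694, 0.026, -0.719]]
force: [1.0, 0.5, -0.1]
grip_width: -0.002
finger_force: 0.1
tin [0.5037 0.0152 0.0867] 402
[(-110, 11, 54), (-100, 13, 53), (-90, 27, 53), (-80, 35, 53), (-70, 41, 53), (-60, 56, 53), (-50, 55, 53), (-40, 68, 53), (-30, 70, 54), (-20, 65, 55), (-10, 73, 55), (0, 63, 55), (10, 54, 56), (20, 61, 56), (30, 31, 56), (40, 39, 57), (50, 11, 57)]
[(-170, 4, 49), (-160, 17, 51), (-150, 22, 52), (-140, 22, 52), (-130, 24, 52), (-120, 10, 52), (30, 4, 55), (40, 26, 57), (150, 9, 52)]
```

View pics/c3.png

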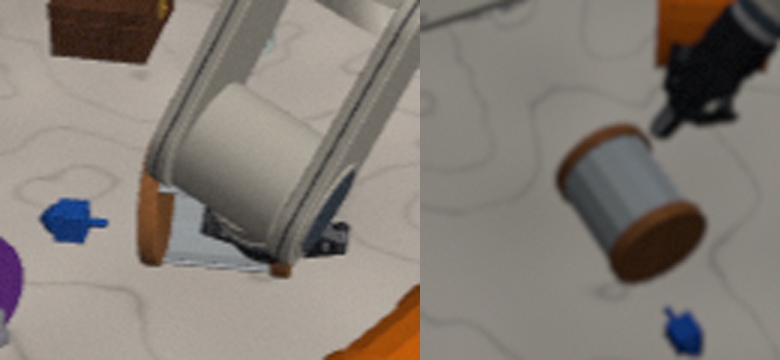

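It is rolling cleanly, with the mouth's leading hem now about 50° from the top. About 110 mm of rolling remains.

```bash
python3 -m jog '[{"ax":0,"ay":0,"az":0,"dx":-0.0022,"dy":0,"dz":0.0021,"claw":0},{"ax":0,"ay":0,"az":0,"dx":-0.0025,"dy":0,"dz":0.0024,"claw":0},{"ax":0,"ay":0,"az":0,"dx":-0.0029,"dy":0,"dz":0.0028,"claw":0},{"ax":0,"ay":0,"az":0,"dx":-0.0029,"dy":0,"dz":0.0028,"claw":0},{"ax":0,"ay":0,"az":0,"dx":-0.0029,"dy":0,"dz":0.0028,"claw":0},{"ax":0,"ay":0,"az":0,"dx":-0.0029,"dy":0,"dz":0.0028,"claw":0},{"ax":0,"ay":0,"az":0,"dx":-0.0029,"dy":0,"dz":0.0028,"claw":0},{"ax":0,"ay":0,"az":0,"dx":-0.0029,"dy":0,"dz":0.0028,"claw":0},{"ax":0,"ay":0,"az":0,"dx":-0.0029,"dy":0,"dz":0.0028,"claw":0},{"ax":0,"ay":0,"az":0,"dx":-0.0029,"dy":0,"dz":0.0028,"claw":0}]'
python3 -m jog '[{"ax":0,"ay":0,"az":0,"dx":-0.0029,"dy":0,"dz":0.0028,"claw":0},{"ax":0,"ay":0,"az":0,"dx":-0.0029,"dy":0,"dz":0.0028,"claw":0},{"ax":0,"ay":0,"az":0,"dx":-0.0029,"dy":0,"dz":0.0028,"claw":0},{"ax":0,"ay":0,"az":0,"dx":-0.0029,"dy":0,"dz":0.0028,"claw":0},{"ax":0,"ay":0,"az":0,"dx":-0.0029,"dy":0,"dz":0.0028,"claw":0},{"ax":0,"ay":0,"az":0,"dx":-0.0022,"dy":0,"dz":0.0021,"claw":0},{"ax":0,"ay":0,"az":0,"dx":-0.0015,"dy":0,"dz":0.0014,"claw":0},{"ax":0,"ay":0,"az":0,"dx":-0.001,"dy":0,"dz":0.001,"claw":0},{"ax":0,"ay":0,"az":0,"dx":-0.0007,"dy":0,"dz":0.0007,"claw":0},{"ax":0,"ay":0,"az":0,"dx":0,"dy":0,"dz":0,"claw":0}]'
python3 t.py "(.504,-.06)"; python3 t.py "(.504,-.06)" | grep tin
python3 - <<'E'
from h import *
a=cv2.resize(env.read_camera("side")[0][120:240,260:400,::-1],(420,360),interpolation=2)
b=cv2.resize(env.read_camera("scene")[0][130:250,220:340,::-1],(360,360),interpolation=2)
cv2.imwrite("pics/c4.png",np.hstack([a,b]))
E
```

```text
time: 12.1
eef_pos: [0.4357, 0.0228, 0.0534]
tcp_rot: [[-0.007, 0.999, 0.043], [0.72, 0.035, -0.693], [-0.694, 0.026, -0.719]]
force: [0.3, 0.8, 0.4]
grip_width: -0.002
finger_force: 0.3
time: 13.1
eef_pos: [0.4367, -0.0045, 0.0534]
tcp_rot: [[-0.007, 0.999, 0.043], [0.72, 0.035, -0.693], [-0.694, 0.027, -0.719]]
force: [0.2, 0.1, -0.0]
grip_width: 0.001
finger_force: 0.0
tin [ 0.5104 -0.0556  0.0958] 464
[(-100, 14, 54), (-90, 22, 54), (-80, 35, 53), (-70, 47, 54), (-60, 52, 54), (-50, 54, 54), (-40, 72, 54), (-30, 72, 54), (-20, 29, 56), (90, 34, 55), (100, 24, 54), (110, 24, 55), (120, 32, 54), (130, 26, 54), (140, 24, 55), (150, 8, 51)]
[(-160, 24, 51), (-150, 23, 50), (-140, 24, 54), (-130, 28, 52), (-120, 31, 52), (-110, 28, 52), (-100, 14, 52), (80, 13, 57), (90, 64, 56), (100, 70, 55), (110, 51, 55), (120, 34, 55), (130, 24, 55)]
tin [ 0.5106 -0.0567  0.0904] 451
```

View pics/c4.png

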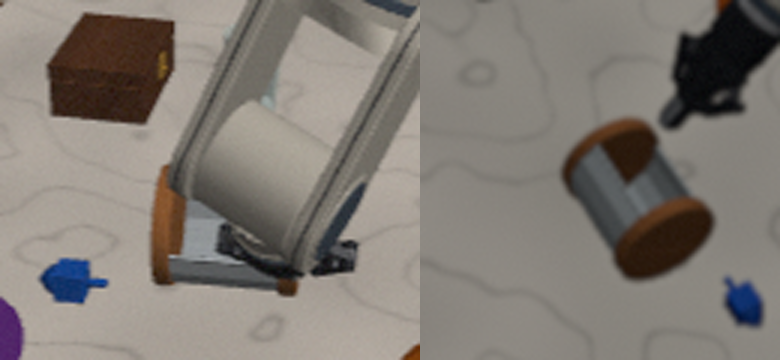

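The mouth's middle is now about 38° from straight up, with hems near -16° and +88..96°. That leaves about 37 mm to roll.

```bash
python3 -m jog '[{"ax":0,"ay":0,"az":0,"dx":-0.0015,"dy":0,"dz":0.0014,"claw":0},{"ax":0,"ay":0,"az":0,"dx":-0.0025,"dy":0,"dz":0.0024,"claw":0},{"ax":0,"ay":0,"az":0,"dx":-0.0029,"dy":0,"dz":0.0028,"claw":0},{"ax":0,"ay":0,"az":0,"dx":-0.0029,"dy":0,"dz":0.0028,"claw":0},{"ax":0,"ay":0,"az":0,"dx":-0.0029,"dy":0,"dz":0.0028,"claw":0},{"ax":0,"ay":0,"az":0,"dx":-0.0029,"dy":0,"dz":0.0028,"claw":0},{"ax":0,"ay":0,"az":0,"dx":-0.0029,"dy":0,"dz":0.0028,"claw":0},{"ax":0,"ay":0,"az":0,"dx":-0.0022,"dy":0,"dz":0.0021,"claw":0},{"ax":0,"ay":0,"az":0,"dx":-0.0015,"dy":0,"dz":0.0014,"claw":0},{"ax":0,"ay":0,"az":0,"dx":-0.0015,"dy":0,"dz":0.0014,"claw":0}]'
python3 -m jog '[{"ax":0,"ay":0,"az":0,"dx":-0.001,"dy":0,"dz":0.001,"claw":0},{"ax":0,"ay":0,"az":0,"dx":-0.0007,"dy":0,"dz":0.0007,"claw":0},{"ax":0,"ay":0,"az":0,"dx":0,"dy":0,"dz":0,"claw":0},{"ax":0,"ay":0,"az":0,"dx":0,"dy":0,"dz":0,"claw":0},{"ax":0,"ay":0,"az":0,"dx":0,"dy":0,"dz":-0.01,"claw":0},{"ax":0,"ay":0,"az":0,"dx":0,"dy":0,"dz":-0.03,"claw":0},{"ax":0,"ay":0,"az":0,"dx":0,"dy":0,"dz":-0.05,"claw":0},{"ax":0,"ay":0,"az":0,"dx":0,"dy":0,"dz":-0.05,"claw":0},{"ax":0,"ay":0,"az":0,"dx":0,"dy":0,"dz":-0.04,"claw":0},{"ax":0,"ay":0,"az":0,"dx":0,"dy":0,"dz":0,"claw":0}]'
python3 t.py "(.512,-.09)"; python3 t.py "(.512,-.09)" | grep tin
python3 - <<'E'
from h import *
s=env.sense(); print(s["eef_pos"],s["tcp_rot"],s["qpos"])
a=cv2.resize(env.read_camera("side")[0][120:240,240:400,::-1],(440,330),interpolation=2)
b=cv2.resize(env.read_camera("scene")[0][130:250,210:340,::-1],(357,330),interpolation=2)
cv2.imwrite("pics/c5.png",np.hstack([a,b]))
E
```

```text
time: 14.5
eef_pos: [0.4378, -0.0374, 0.0535]
tcp_rot: [[-0.007, 0.999, 0.043], [0.72, 0.035, -0.693], [-0.694, 0.026, -0.719]]
force: [0.3, 0.4, -0.6]
grip_width: -0.001
finger_force: 0.0
time: 15.5
eef_pos: [0.4324, 0.0898, 0.1864]
tcp_rot: [[-0.005, 0.999, 0.051], [0.724, 0.038, -0.689], [-0.69, 0.034, -0.723]]
force: [0.9, -0.1, -0.1]
grip_width: -0.0
finger_force: 0.0
tin [ 0.5135 -0.0893  0.0948] 610
[(-160, 7, 50), (-100, 18, 55), (-90, 15, 54), (-80, 33, 55), (-70, 51, 54), (-60, 48, 55), (-50, 6, 56), (50, 16, 56), (60, 14, 55), (80, 6, 53), (90, 20, 53), (100, 22, 53), (110, 29, 54), (120, 21, 54), (130, 27, 54), (140, 23, 53), (150, 16, 52)]
[(-120, 80, 53), (-110, 74, 53), (-100, 43, 54), (-90, 16, 53), (-80, 6, 51), (50, 32, 58), (60, 102, 55), (70, 102, 56), (80, 83, 55), (90, 80, 55), (100, 66, 55), (110, 55, 54), (120, 40, 55), (130, 11, 54), (140, 14, 55)]
tin [ 0.5136 -0.0894  0.0976] 606
[0.42920085 0.08390493 0.18206153] [[-0.00762434  0.99914282  0.04068773]
 [ 0.71874328  0.03376469 -0.69445522]
 [-0.69523375  0.02394927 -0.71838462]] [ 0.61174026  0.44681509  1.94584674 -0.66370647  1.28981733  0.95804538]
```

View pics/c5.png

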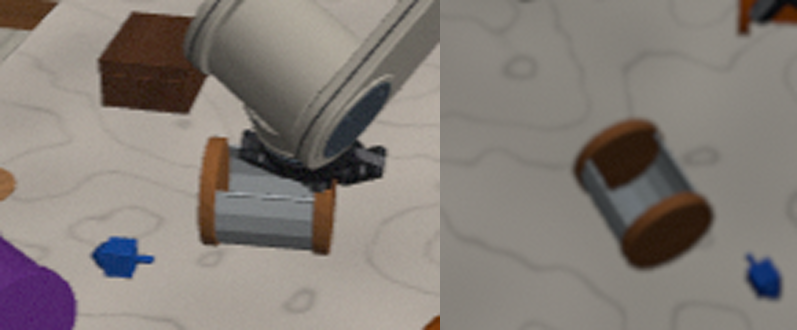

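The tin rests mouth up, with hems at about -51° and +57°, so it is within about 4° of vertical. Next I measure the dreidel while I straighten the tool.

```bash
python3 -m jog '[{"ax":0,"ay":7.4,"az":8,"dx":0,"dy":0,"dz":-0.01,"claw":0.6},{"ax":0,"ay":7.4,"az":0,"dx":0,"dy":0,"dz":-0.01,"claw":0.6},{"ax":0,"ay":7.4,"az":0,"dx":0,"dy":0,"dz":-0.01,"claw":0.6},{"ax":0,"ay":7.4,"az":0,"dx":0,"dy":0,"dz":-0.01,"claw":0.6},{"ax":0,"ay":7.4,"az":0,"dx":0,"dy":0,"dz":-0.01,"claw":0.6},{"ax":0,"ay":7.4,"az":0,"dx":0,"dy":0,"dz":-0.01,"claw":0.6},{"ax":0,"ay":0,"az":8.5,"dx":0,"dy":0,"dz":0,"claw":0.6},{"ax":0,"ay":0,"az":8.5,"dx":0,"dy":0,"dz":0,"claw":0.6},{"ax":0,"ay":0,"az":8.5,"dx":0,"dy":0,"dz":0,"claw":0.6},{"ax":0,"ay":0,"az":8.5,"dx":0,"dy":0,"dz":0,"claw":0.6}]' 30
cat > d.py <<'E'
import sys
from h import *
np.set_printoptions(precision=4,suppress=True)
def meas(n):
    K,R,t=cam(n); im,_=env.read_camera(n); I=im.astype(int)
    m=((I[...,2]>I[...,0]+40)&(I[...,2]>I[...,1]+25)).astype(np.uint8); v,u=np.nonzero(m)
    r=np.stack([(u-K[0,2])/K[0,0],(v-K[1,2])/K[1,1],np.ones(len(u))],-1)@R; c=-R.T@t
    X=(c+r*((.016-c[2])/r[:,2])[:,None])[:,:2]; k=np.hypot(*(X-[.655,.005]).T)<.07; X=X[k]
    if len(X)<10: return print(n,"none")
    q=cv2.minAreaRect(X.astype(np.float32)*1000); a=np.linalg.eigh(np.cov((X-X.mean(0)).T))[1][:,1]; a*=np.sign(a[0])
    s=(X-X.mean(0))@a; w=(X-X.mean(0))@[-a[1],a[0]]
    E=[X[s<s.min()+.006].mean(0),X[s>s.max()-.006].mean(0)]; d=E[1]-E[0]
    print(n,len(X),"mean",X.mean(0),"PCAyaw",np.degrees(np.arctan2(a[1],a[0])),"ends",*E,"endyaw",np.degrees(np.arctan2(d[1],d[0])),"len",np.ptp(s))
    b=[round(float(np.ptp(w[(s>=x)&(s<x+.006)]))*1e3) for x in np.arange(s.min(),s.max()-.003,.006)]; print(" widths",b)
    return im
for n in sys.argv[1:]:
    im=meas(n); cv2.imwrite(f"pics/d_{n}.png",im[...,::-1]) if im is not None else 0
s=env.sense(); print(s["eef_pos"],s["tcp_rot"],s["qpos"],s["time"])
E
python3 d.py scene side
```

```text
time: 16.9
eef_pos: [0.4257, 0.1107, 0.2346]
tcp_rot: [[0.603, 0.792, 0.096], [0.796, -0.604, -0.02], [0.042, 0.089, -0.995]]
force: [-0.7, -0.6, -0.2]
grip_width: 0.6
finger_force: 0.0
scene 108 mean [0.6549 0.0069] PCAyaw -7.099463294212413 ends [0.6324 0.0091] [0.6786 0.0059] endyaw -3.94682710971295 len 0.05359520038541992
 widths [20, 25, 26, 31, 31, 26, 24, 18, 9]
side 205 mean [0.657  0.0017] PCAyaw -65.36891858514059 ends [0.643  0.0347] [ 0.6737 -0.0318] endyaw -65.27280836635518 len 0.07808484758608471
 widths [21, 29, 29, 50, 56, 59, 42, 45, 45, 45, 39, 33, 15]
[0.4257 0.1109 0.2346] [[ 0.5992  0.7948  0.0961]
 [ 0.7995 -0.6003 -0.0199]
 [ 0.0419  0.0888 -0.9952]] [ 0.2597  0.0707  2.0529 -0.0548  0.9307  0.9356] 17.0
```

```bash
python3 -m jog '[{"ax":5.1,"ay":-2.4,"az":0,"dx":0,"dy":0,"dz":0,"claw":0.6},{"ax":0,"ay":0,"az":8.5,"dx":0,"dy":0,"dz":0,"claw":0.6},{"ax":0,"ay":0,"az":8.5,"dx":0,"dy":0,"dz":0,"claw":0.6},{"ax":0,"ay":0,"az":8.5,"dx":0,"dy":0,"dz":0,"claw":0.6},{"ax":0,"ay":0,"az":8.5,"dx":0,"dy":0,"dz":0,"claw":0.6},{"ax":0,"ay":0,"az":8.5,"dx":0,"dy":0,"dz":0,"claw":0.6},{"ax":0,"ay":0,"az":8.5,"dx":0,"dy":0,"dz":0,"claw":0.6},{"ax":0,"ay":0,"az":0,"dx":0.042,"dy":0.025,"dz":0,"claw":0.6},{"ax":0,"ay":0,"az":0,"dx":0.042,"dy":0.025,"dz":0,"claw":0.6},{"ax":0,"ay":0,"az":0,"dx":0.042,"dy":0.025,"dz":0,"claw":0.6}]'
python3 -m jog '[{"ax":0,"ay":0,"az":0,"dx":0.04,"dy":0.02,"dz":0,"claw":0.6},{"ax":0,"ay":0,"az":0,"dx":0,"dy":0,"dz":0,"claw":0.6},{"ax":0,"ay":0,"az":0,"dx":0,"dy":0,"dz":0,"claw":0.6},{"ax":0,"ay":0,"az":0,"dx":0,"dy":0,"dz":0,"claw":0.6},{"ax":0,"ay":0,"az":0,"dx":0,"dy":0,"dz":0,"claw":0.6},{"ax":0,"ay":0,"az":0,"dx":0,"dy":0,"dz":0,"claw":0.6},{"ax":0,"ay":0,"az":0,"dx":0,"dy":0,"dz":0,"claw":0.6},{"ax":0,"ay":0,"az":0,"dx":0,"dy":0,"dz":0,"claw":0.6},{"ax":0,"ay":0,"az":0,"dx":0,"dy":0,"dz":0,"claw":0.6},{"ax":0,"ay":0,"az":0,"dx":0,"dy":0,"dz":0,"claw":0.6}]'
python3 d.py wrist
```

```text
time: 18.0
eef_pos: [0.5561, 0.0402, 0.235]
tcp_rot: [[0.999, 0.043, 0.001], [0.043, -0.999, 0.0], [0.001, -0.0, -1.0]]
force: [0.7, 1.5, 0.0]
grip_width: 0.603
finger_force: 0.0
time: 19.0
eef_pos: [0.5956, 0.023, 0.2355]
tcp_rot: [[0.999, 0.038, 0.002], [0.038, -0.999, 0.0], [0.002, -0.0, -1.0]]
force: [-0.1, 0.0, -0.1]
grip_width: 0.603
finger_force: 0.0
wrist 981 mean [0.6567 0.0027] PCAyaw 5.368164592881535 ends [0.6221 0.    ] [0.6808 0.005 ] endyaw 4.860827754008495 len 0.06522276660198705
 widths [5, 5, 6, 31, 32, 31, 30, 31, 31, 24, 14]
[0.5956 0.023  0.2354] [[ 0.9993  0.0381  0.0015]
 [ 0.0381 -0.9993  0.0005]
 [ 0.0015 -0.0004 -1.    ]] [0.0183 0.3542 1.6763 0.0005 1.1096 1.5507] 19.05
```

```bash
python3 -m jog '[{"ax":0,"ay":0,"az":-2.8,"dx":0,"dy":0,"dz":0,"claw":0.6},{"ax":0,"ay":0,"az":0,"dx":0.0282,"dy":0.0128,"dz":0.02,"claw":0.6},{"ax":0,"ay":0,"az":0,"dx":0.0282,"dy":0.0128,"dz":0.02,"claw":0.6},{"ax":0,"ay":0,"az":0,"dx":0,"dy":0,"dz":0.04,"claw":0.6},{"ax":0,"ay":0,"az":0,"dx":0,"dy":0,"dz":0.04,"claw":0.6},{"ax":0,"ay":0,"az":0,"dx":0,"dy":0,"dz":0.04,"claw":0.6},{"ax":0,"ay":0,"az":0,"dx":0,"dy":0,"dz":0.03,"claw":0.6},{"ax":0,"ay":0,"az":0,"dx":0,"dy":0,"dz":0.018,"claw":0.6},{"ax":0,"ay":0,"az":0,"dx":0,"dy":0,"dz":0.01,"claw":0.6},{"ax":0,"ay":0,"az":0,"dx":0,"dy":0,"dz":0,"claw":0.6}]'
python3 -m jog '[{"ax":0,"ay":0,"az":0,"dx":0,"dy":0,"dz":0,"claw":0.2},{"ax":0,"ay":0,"az":0,"dx":0,"dy":0,"dz":0,"claw":0.2},{"ax":0,"ay":0,"az":0,"dx":0,"dy":0,"dz":0,"claw":0.2},{"ax":0,"ay":0,"az":0,"dx":0,"dy":0,"dz":0,"claw":0.2},{"ax":0,"ay":0,"az":0,"dx":0,"dy":0,"dz":0,"claw":0.2},{"ax":0,"ay":0,"az":0,"dx":0,"dy":0,"dz":-0.02,"claw":0.2},{"ax":0,"ay":0,"az":0,"dx":0,"dy":0,"dz":-0.04,"claw":0.2},{"ax":0,"ay":0,"az":0,"dx":0,"dy":0,"dz":-0.05,"claw":0.2},{"ax":0,"ay":0,"az":0,"dx":0,"dy":0,"dz":-0.05,"claw":0.2},{"ax":0,"ay":0,"az":0,"dx":0,"dy":0,"dz":-0.04,"claw":0.2}]' 30
python3 t.py "(.512,-.09)"
```

```text
time: 20.05
eef_pos: [0.654, 0.0024, 0.0167]
tcp_rot: [[0.996, 0.087, 0.0], [0.087, -0.996, 0.0], [0.0, -0.0, -1.0]]
force: [1.1, -0.0, 0.1]
grip_width: 0.601
finger_force: 0.0
time: 21.05
eef_pos: [0.6546, 0.0023, 0.2208]
tcp_rot: [[0.996, 0.087, 0.004], [0.087, -0.996, 0.0], [0.004, -0.0, -1.0]]
force: [0.4, -0.2, 0.0]
grip_width: 0.202
finger_force: 0.0
tin [ 0.5135 -0.0895  0.0956] 723
[(-160, 4, 51), (-100, 15, 55), (-90, 24, 54), (-80, 28, 54), (-70, 45, 54), (-60, 51, 55), (-50, 6, 56), (50, 19, 56), (60, 11, 56), (80, 8, 53), (90, 20, 53), (100, 21, 54), (110, 34, 53), (120, 20, 53), (130, 29, 53), (140, 21, 52), (150, 13, 51)]
[(-120, 82, 53), (-110, 78, 52), (-100, 76, 53), (-90, 77, 53), (-80, 56, 54), (-70, 49, 52), (-60, 59, 53), (-50, 23, 54), (50, 31, 58), (60, 100, 56), (70, 104, 56), (80, 85, 55), (90, 90, 55), (100, 58, 55), (110, 52, 54), (120, 37, 55), (130, 13, 54), (140, 16, 54)]
```

The grip closed to 17 mm with no force, so it missed. I'll look again.

```bash
python3 d.py wrist scene
```

```text
wrist 953 mean [0.6552 0.0032] PCAyaw 5.6472930662697625 ends [0.6213 0.0001] [0.6805 0.0058] endyaw 5.52004724596783 len 0.0659344566866002
 widths [5, 6, 19, 30, 30, 29, 31, 30, 29, 23, 16]
scene 110 mean [0.6546 0.0067] PCAyaw -6.242822186725899 ends [0.6251 0.0022] [0.6786 0.0059] endyaw 3.933506634597985 len 0.058348040321717504
 widths [2, 21, 25, 28, 32, 29, 27, 22, 18, 7]
[0.6535 0.0023 0.2171] [[ 0.9962  0.0868  0.0009]
 [ 0.0868 -0.9962  0.0005]
 [ 0.0009 -0.0004 -1.    ]] [-0.0149  0.459   1.5591  0.0005  1.1227  1.4687] 21.3
```

View pics/d_wrist.png

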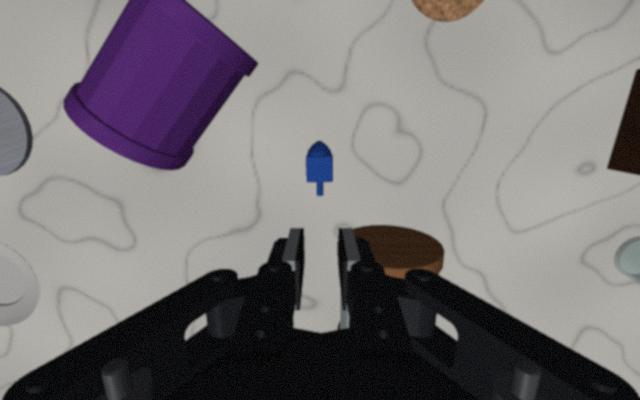

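The wrist view shows the dreidel undisturbed at (320,168), lying between the finger lines. The fingers had not finished closing before the lift, so I'll retry with a longer close.

```bash
python3 -m jog '[{"ax":0,"ay":0,"az":0,"dx":0,"dy":0,"dz":0.02,"claw":0.65},{"ax":0,"ay":0,"az":0,"dx":0.001,"dy":-0.0005,"dz":0.02,"claw":0.65},{"ax":0,"ay":0,"az":0,"dx":0,"dy":0,"dz":0.02,"claw":0.65},{"ax":0,"ay":0,"az":0,"dx":0,"dy":0,"dz":0.02,"claw":0.65},{"ax":0,"ay":0,"az":0,"dx":0,"dy":0,"dz":0.03,"claw":0.65},{"ax":0,"ay":0,"az":0,"dx":0,"dy":0,"dz":0.03,"claw":0.65},{"ax":0,"ay":0,"az":0,"dx":0,"dy":0,"dz":0.03,"claw":0.65},{"ax":0,"ay":0,"az":0,"dx":0,"dy":0,"dz":0.02,"claw":0.65},{"ax":0,"ay":0,"az":0,"dx":0,"dy":0,"dz":0.01,"claw":0.65},{"ax":0,"ay":0,"az":0,"dx":0,"dy":0,"dz":0.002,"claw":0.65}]'
python3 -m jog '[{"ax":0,"ay":0,"az":0,"dx":0,"dy":0,"dz":0,"claw":0},{"ax":0,"ay":0,"az":0,"dx":0,"dy":0,"dz":0,"claw":0},{"ax":0,"ay":0,"az":0,"dx":0,"dy":0,"dz":0,"claw":0},{"ax":0,"ay":0,"az":0,"dx":0,"dy":0,"dz":0,"claw":0},{"ax":0,"ay":0,"az":0,"dx":0,"dy":0,"dz":0,"claw":0},{"ax":0,"ay":0,"az":0,"dx":0,"dy":0,"dz":0,"claw":0},{"ax":0,"ay":0,"az":0,"dx":0,"dy":0,"dz":0,"claw":0},{"ax":0,"ay":0,"az":0,"dx":0,"dy":0,"dz":0,"claw":0},{"ax":0,"ay":0,"az":0,"dx":0,"dy":0,"dz":0,"claw":0},{"ax":0,"ay":0,"az":0,"dx":0,"dy":0,"dz":0,"claw":0}]' 30
```

```text
time: 22.3
eef_pos: [0.6533, 0.003, 0.0128]
tcp_rot: [[0.996, 0.087, -0.003], [0.087, -0.996, 0.001], [-0.003, -0.001, -1.0]]
force: [-0.5, -0.1, -0.1]
grip_width: 0.651
finger_force: 0.0
time: 23.3
eef_pos: [0.6553, 0.003, 0.0154]
tcp_rot: [[0.996, 0.087, 0.001], [0.087, -0.996, 0.0], [0.001, -0.0, -1.0]]
force: [0.3, -0.4, 0.0]
grip_width: -0.0
finger_force: 0.0
```

```bash
python3 d.py wrist scene; python3 - <<'E'
from h import *
a=cv2.resize(env.read_camera("side")[0][140:260,220:380,::-1],(400,300),interpolation=2)
b=cv2.resize(env.read_camera("wrist")[0][...,::-1],(400,250))
b=np.vstack([b,np.zeros((50,400,3),np.uint8)])
cv2.imwrite("pics/c6.png",np.hstack([a,b]))
E
```

```text
wrist 2797 mean [0.666  0.0045] PCAyaw -29.002782615510316 ends [0.6456 0.0184] [0.6801 0.0006] endyaw -27.3026550235692 len 0.04600574925734095
 widths [4, 12, 16, 38, 38, 34, 29, 20]
scene 74 mean [0.6618 0.0046] PCAyaw 18.551541205351686 ends [ 0.6409 -0.0022] [0.6801 0.0074] endyaw 13.771525298966734 len 0.04641570879997592
 widths [8, 10, 12, 32, 30, 25, 15, 5]
[0.6553 0.003  0.0154] [[ 0.9962  0.0868  0.0013]
 [ 0.0868 -0.9962  0.0005]
 [ 0.0013 -0.0003 -1.    ]] [-0.0139  0.7183  1.6476  0.0007  0.7744  1.4696] 23.4
```

View pics/c6.png

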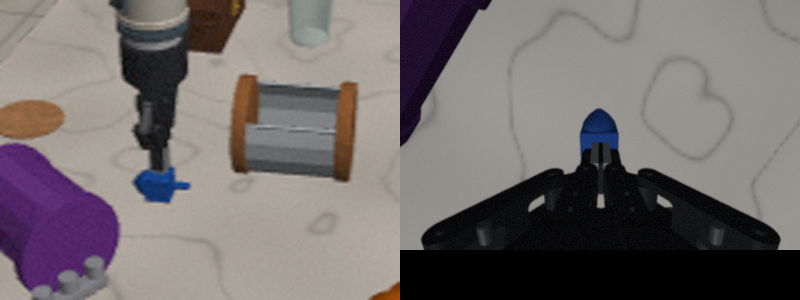

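The fingers are shut above the dreidel, so the real tips are higher than the stated geometry. I'll measure tip height from depth.

```bash
python3 - <<'E'
from h import *
np.set_printoptions(precision=4,suppress=True)
for n in("scene","side"):
    im,d,P=cloud(n); I=im.astype(int)
    k=(np.hypot(P[...,0]-.655,P[...,1]-.003)<.03)&(P[...,2]>.006)&(P[...,2]<.1)
    blue=(I[...,2]>I[...,0]+25)
    D=P[k&~blue];B=P[k&blue]
    print(n,len(D),"dark",np.percentile(D[:,2],[0,3,10,25,50]),D[D[:,2]<np.percentile(D[:,2],15)].mean(0),"blue z",np.percentile(B[:,2],[50,95,100]),B.mean(0))
E
```

```text
scene 109 dark [0.0069 0.0082 0.0151 0.0542 0.0806] [ 0.668  -0.005   0.0134] blue z [0.0299 0.0479 0.0555] [0.6685 0.001  0.0309]
side 104 dark [0.0092 0.0265 0.0412 0.0497 0.0602] [0.6591 0.0086 0.0342] blue z [0.0243 0.0343 0.0439] [0.6542 0.0133 0.0238]
```

```bash
python3 -m jog '[{"ax":0,"ay":0,"az":0,"dx":0,"dy":0,"dz":-0.01,"claw":0.65},{"ax":0,"ay":0,"az":0,"dx":0,"dy":0,"dz":-0.01,"claw":0.65},{"ax":0,"ay":0,"az":0,"dx":0,"dy":0,"dz":0,"claw":0.65},{"ax":0,"ay":0,"az":0,"dx":0,"dy":0,"dz":0,"claw":0.65},{"ax":0,"ay":0,"az":0,"dx":0,"dy":0,"dz":0,"claw":0.65},{"ax":0,"ay":0,"az":0,"dx":0,"dy":0,"dz":0,"claw":0.65},{"ax":0,"ay":0,"az":0,"dx":0,"dy":0,"dz":0,"claw":0.65},{"ax":0,"ay":0,"az":0,"dx":0,"dy":0,"dz":0.01,"claw":0.65},{"ax":0,"ay":0,"az":0,"dx":0,"dy":0,"dz":0.01,"claw":0.65},{"ax":0,"ay":0,"az":0,"dx":0,"dy":0,"dz":0.01,"claw":0.65}]'
python3 -m jog '[{"ax":0,"ay":0,"az":0,"dx":0,"dy":0,"dz":0.001,"claw":0.65},{"ax":0,"ay":0,"az":0,"dx":0,"dy":0,"dz":0,"claw":0},{"ax":0,"ay":0,"az":0,"dx":0,"dy":0,"dz":0,"claw":0},{"ax":0,"ay":0,"az":0,"dx":0,"dy":0,"dz":0,"claw":0},{"ax":0,"ay":0,"az":0,"dx":0,"dy":0,"dz":0,"claw":0},{"ax":0,"ay":0,"az":0,"dx":0,"dy":0,"dz":0,"claw":0},{"ax":0,"ay":0,"az":0,"dx":0,"dy":0,"dz":0,"claw":0},{"ax":0,"ay":0,"az":0,"dx":0,"dy":0,"dz":0,"claw":0},{"ax":0,"ay":0,"az":0,"dx":0,"dy":0,"dz":0,"claw":0},{"ax":0,"ay":0,"az":0,"dx":0,"dy":0,"dz":0,"claw":0}]' 30
```

```text
time: 24.6
eef_pos: [0.6548, 0.003, 0.0041]
tcp_rot: [[0.996, 0.087, 0.0], [0.087, -0.996, 0.0], [0.0, -0.0, -1.0]]
force: [0.7, -0.3, -0.2]
grip_width: 0.652
finger_force: 0.0
time: 25.6
eef_pos: [0.6553, 0.003, 0.0045]
tcp_rot: [[0.996, 0.087, 0.001], [0.087, -0.996, 0.0], [0.001, -0.0, -1.0]]
force: [0.0, 0.3, 0.4]
grip_width: 0.364
finger_force: 29.7
```

Now it holds, at 31 mm and 30 N. Lifting and carrying it over the tin.

```bash
python3 -m jog '[{"ax":0,"ay":0,"az":0,"dx":0,"dy":0,"dz":-0.02,"claw":0},{"ax":0,"ay":0,"az":0,"dx":0,"dy":0,"dz":-0.03,"claw":0},{"ax":0,"ay":0,"az":0,"dx":0,"dy":0,"dz":-0.04,"claw":0},{"ax":0,"ay":0,"az":0,"dx":0,"dy":0,"dz":-0.04,"claw":0},{"ax":0,"ay":0,"az":0,"dx":0,"dy":0,"dz":-0.02,"claw":0},{"ax":0,"ay":0,"az":0,"dx":-0.0298,"dy":0.016,"dz":0,"claw":0},{"ax":0,"ay":0,"az":0,"dx":-0.0298,"dy":0.016,"dz":0,"claw":0},{"ax":0,"ay":0,"az":0,"dx":-0.0298,"dy":0.016,"dz":0,"claw":0},{"ax":0,"ay":0,"az":0,"dx":-0.0298,"dy":0.016,"dz":0,"claw":0},{"ax":0,"ay":0,"az":0,"dx":-0.0298,"dy":0.016,"dz":0,"claw":0}]' 30
python3 -m jog '[{"ax":0,"ay":0,"az":0,"dx":0,"dy":0,"dz":0,"claw":0},{"ax":0,"ay":0,"az":0,"dx":0,"dy":0,"dz":0,"claw":0},{"ax":0,"ay":0,"az":0,"dx":0,"dy":0,"dz":0,"claw":0},{"ax":0,"ay":0,"az":0,"dx":0,"dy":0,"dz":0,"claw":0},{"ax":0,"ay":0,"az":0,"dx":0,"dy":0,"dz":0,"claw":0},{"ax":0,"ay":0,"az":0,"dx":0,"dy":0,"dz":0,"claw":0},{"ax":0,"ay":0,"az":0,"dx":0,"dy":0,"dz":0,"claw":0},{"ax":0,"ay":0,"az":0,"dx":0,"dy":0,"dz":0,"claw":0},{"ax":0,"ay":0,"az":0,"dx":0,"dy":0,"dz":0,"claw":0},{"ax":0,"ay":0,"az":0,"dx":0,"dy":0,"dz":0,"claw":0}]' 30
python3 - <<'E'
from h import *
a=cv2.resize(env.read_camera("side")[0][80:240,240:400,::-1],(400,400),interpolation=2)
b=cv2.resize(env.read_camera("scene")[0][90:250,210:370,::-1],(400,400),interpolation=2)
cv2.imwrite("pics/c7.png",np.hstack([a,b]))
E
```

```text
time: 26.6
eef_pos: [0.5124, -0.0903, 0.1543]
tcp_rot: [[0.996, 0.087, 0.002], [0.087, -0.996, 0.0], [0.002, -0.0, -1.0]]
force: [0.3, -0.6, -0.3]
grip_width: 0.364
finger_force: 29.8
time: 27.6
eef_pos: [0.5136, -0.0897, 0.1542]
tcp_rot: [[0.996, 0.087, 0.001], [0.087, -0.996, 0.0], [0.001, -0.0, -1.0]]
force: [-0.6, 1.1, -0.4]
grip_width: 0.362
finger_force: 29.8
```

View pics/c7.png

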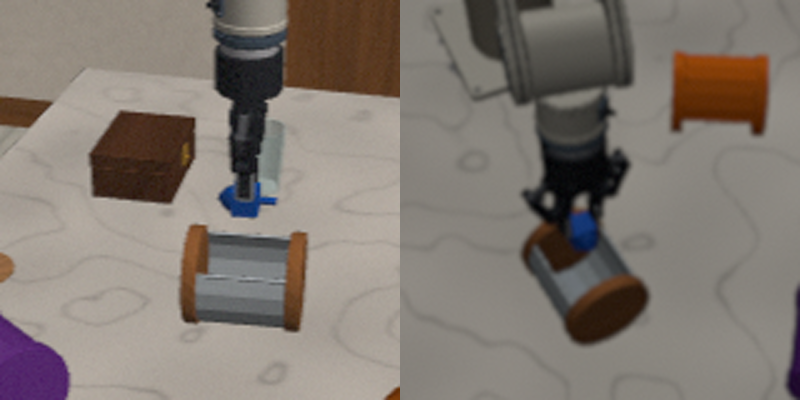

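The dreidel is held level above the tin's middle, between the two hems. Lowering, then opening a little.

```bash
python3 -m jog '[{"ax":0,"ay":0,"az":0,"dx":0,"dy":0,"dz":0.015,"claw":0},{"ax":0,"ay":0,"az":0,"dx":0,"dy":0,"dz":0.015,"claw":0},{"ax":0,"ay":0,"az":0,"dx":0,"dy":0,"dz":0.015,"claw":0},{"ax":0,"ay":0,"az":0,"dx":0,"dy":0,"dz":0.015,"claw":0},{"ax":0,"ay":0,"az":0,"dx":0,"dy":0,"dz":0.015,"claw":0},{"ax":0,"ay":0,"az":0,"dx":0,"dy":0,"dz":0.015,"claw":0},{"ax":0,"ay":0,"az":0,"dx":0,"dy":0,"dz":0.015,"claw":0},{"ax":0,"ay":0,"az":0,"dx":0,"dy":0,"dz":0.005,"claw":0},{"ax":0,"ay":0,"az":0,"dx":0,"dy":0,"dz":0,"claw":0},{"ax":0,"ay":0,"az":0,"dx":0,"dy":0,"dz":0,"claw":0}]' 30
python3 -m jog '[{"ax":0,"ay":0,"az":0,"dx":0,"dy":0,"dz":0,"claw":0.5},{"ax":0,"ay":0,"az":0,"dx":0,"dy":0,"dz":0,"claw":0.5},{"ax":0,"ay":0,"az":0,"dx":0,"dy":0,"dz":0,"claw":0.5},{"ax":0,"ay":0,"az":0,"dx":0,"dy":0,"dz":0,"claw":0.5},{"ax":0,"ay":0,"az":0,"dx":0,"dy":0,"dz":0,"claw":0.5},{"ax":0,"ay":0,"az":0,"dx":0,"dy":0,"dz":-0.02,"claw":0.5},{"ax":0,"ay":0,"az":0,"dx":0,"dy":0,"dz":-0.04,"claw":0.5},{"ax":0,"ay":0,"az":0,"dx":0,"dy":0,"dz":-0.05,"claw":0.5},{"ax":0,"ay":0,"az":0,"dx":0,"dy":0,"dz":-0.05,"claw":0.5},{"ax":0,"ay":0,"az":0,"dx":0,"dy":0,"dz":-0.03,"claw":0.5}]'
python3 -m jog '[{"ax":0,"ay":0,"az":0,"dx":-0.03,"dy":0,"dz":-0.03,"claw":0.5},{"ax":0,"ay":0,"az":0,"dx":-0.03,"dy":0,"dz":-0.03,"claw":0.5},{"ax":0,"ay":0,"az":0,"dx":0,"dy":0,"dz":0,"claw":0.5},{"ax":0,"ay":0,"az":0,"dx":0,"dy":0,"dz":0,"claw":0.5},{"ax":0,"ay":0,"az":0,"dx":0,"dy":0,"dz":0,"claw":0.5},{"ax":0,"ay":0,"az":0,"dx":0,"dy":0,"dz":0,"claw":0.5},{"ax":0,"ay":0,"az":0,"dx":0,"dy":0,"dz":0,"claw":0.5},{"ax":0,"ay":0,"az":0,"dx":0,"dy":0,"dz":0,"claw":0.5},{"ax":0,"ay":0,"az":0,"dx":0,"dy":0,"dz":0,"claw":0.5},{"ax":0,"ay":0,"az":0,"dx":0,"dy":0,"dz":0,"claw":0.5}]'
python3 t.py "(.512,-.09)"
python3 - <<'E'
from h import *
a=cv2.resize(env.read_camera("side")[0][100:220,240:400,::-1],(400,300),interpolation=2)
b=cv2.resize(env.read_camera("wrist")[0][...,::-1],(400,250))
cv2.imwrite("pics/c8.png",np.hstack([a,np.vstack([b,np.zeros((50,400,3),np.uint8)])]))
im,d,P=cloud("wrist"); I=im.astype(int); k=(I[...,2]>I[...,0]+40)&(I[...,2]>I[...,1]+25)&(np.hypot(P[...,0]-.513,P[...,1]+.09)<.1); print("dreidel",k.sum(),np.median(P[k],0))
E
```

```text
time: 28.7
eef_pos: [0.5141, -0.0898, 0.0447]
tcp_rot: [[0.996, 0.087, 0.002], [0.087, -0.996, 0.0], [0.002, -0.0, -1.0]]
force: [-0.1, -0.0, 0.4]
grip_width: 0.364
finger_force: 29.8
time: 29.7
eef_pos: [0.5147, -0.09, 0.2382]
tcp_rot: [[0.996, 0.087, 0.006], [0.087, -0.996, -0.0], [0.006, 0.001, -1.0]]
force: [0.4, -0.2, -0.3]
grip_width: 0.5
finger_force: 0.0
time: 30.7
eef_pos: [0.4537, -0.095, 0.2939]
tcp_rot: [[0.996, 0.087, 0.001], [0.087, -0.996, 0.001], [0.001, -0.0, -1.0]]
force: [-0.5, -0.5, -0.8]
grip_width: 0.495
finger_force: 0.0
tin [ 0.5135 -0.0896  0.0958] 711
[(-180, 8, 25), (-170, 9, 20), (-160, 17, 26), (-150, 14, 25), (-100, 14, 54), (-90, 19, 54), (-80, 33, 54), (-70, 47, 54), (-60, 51, 55), (-50, 6, 57), (50, 19, 57), (60, 12, 55), (80, 10, 53), (90, 15, 53), (100, 27, 53), (110, 25, 53), (120, 23, 54), (130, 27, 53), (140, 29, 54), (150, 16, 48), (160, 6, 18), (170, 10, 22)]
[(-120, 83, 53), (-110, 79, 53), (-100, 77, 53), (-90, 70, 53), (-80, 64, 53), (-70, 49, 53), (-60, 62, 54), (-50, 16, 55), (50, 31, 57), (60, 99, 56), (70, 100, 55), (80, 89, 56), (90, 81, 55), (100, 67, 55), (110, 47, 55), (120, 42, 55), (130, 12, 54), (140, 13, 55)]
dreidel 787 [ 0.51652386 -0.09133379  0.0413632 ]
```

View pics/c8.png

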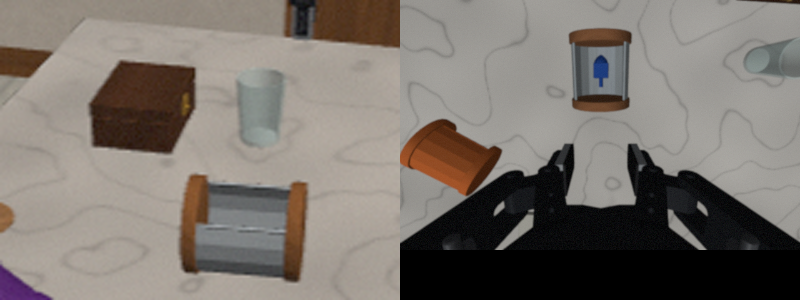

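The dreidel lies in the middle of the tin, at about (600,68) in the wrist half. The tin's mouth is still up and the robot is clear, so I'm handing in.

```bash
python3 -c "
from cell import env
print(env.hand_in())"
```

```text
the job is handed in; nothing more can be done
None
```

I handed the job in at about 31 s: the tin rests mouth up to within about 4°, the dreidel lies in its middle, and the robot is clear of everything, but the verdict was not shown to me.

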